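# Make up two bench kits in a chemistry lab

## Robot

A 6-joint arm with a two-finger parallel gripper is mounted at the origin on the work surface. World frame = base frame: x ahead of the robot, y to its left, z up, the work surface at z = 0. Lengths are in m, angles in rad, forces in N, time in s.
With the tool pointing down it reaches from about 0.25 to 0.725 m from the base axis. Payload 4 kg.
Tool frame: the origin (TCP) lies on the centre line of the jaws, within the pads' length; the fingertips stand tip_reach ahead of it and the grasp point (between the pads) lies 5 mm behind it (tip_reach is the distance from the TCP to the fingertips, in m); z points along the fingers, y is the direction in which the jaws open and shut (so a half turn about z gives the same grasp; the last joint's range is limited). The gripper opens to 85 mm and grips with 20 to 120 N. Pads are 22 mm wide; open, the fingers measure 114 mm over their backs; the gripper's body (76 mm by 85 mm) begins 54 mm behind the grasp point. The pads swing forward as they close: fully open they stand 13 mm farther back than shut.
Start: joints at [-1.299, 0.241, 0.005, 1.335, 0, 1.571], TCP at [0.134, -0.482, 0.245] pointing down, gripper open.
Joint ranges: [-2.72, 2.72], [-1.05, 1.87], [-1.09, 1.28], [-1.99, 2.15], [-1.42, 1.44], [-3.14, 3.14]. Speed limits (rad/s): [2.79, 2.79, 3.14, 3.14, 3.14, 3.14].

## Interface

Orientations are given as a unit quaternion [x, y, z, w].
In Python, from workcell import * gives the robot as it stands.
- The arm moves only by the tool arm_command, never from a script. Its arguments are lists of equal length, an entry for each row: "translation": the shift along the tool's x, y, z in cm, a list of three; "turn": the turn about the tool's z in rad; "hand": the closure, from 0 (fully open) to 1 (shut). In form: {"translation": [[x, y, z], ...], "turn": [turn, ...], "hand": [hand, ...]}. A call has 1 to 5 rows; each row is the pose to reach, as a shift and turn from the pose commanded when the call began, along the tool's axes at that moment; what a row does not reach only later rows make up. A row lasts 1/12 s, in which the tool goes at most 41.7 mm and 7.16 degrees, less where a joint would pass 70% of its speed; a pose out of reach is approached as far as the arm can. A call with a gripper value outside its range is refused whole. The fingers move at their own pace and stop on an object; the grip force is fixed at half the most. Time passes only in rows, so rows that repeat a pose let the fingers close. It gives the time, the measured TCP pose, the force and the opening at its end, in the units of the state.
- get_obs(): the state, without advancing time (a new reading comes with each control period).
- camera(name): name is "scene" or "top" or "wrist"; returns (picture, depth): 400x640x3 uint8, red, green, blue; 400x640 float32, m along the optical axis (not along the pixel's ray), 0 where there is no reading.
- camera_info(name): a dict with "mtx" (3x3 intrinsics, pixels), "world_to_cam" (4x4, takes a point from world to camera coordinates). Camera axes: x right, y down, z forward; pixel columns grow to the right and rows downward; lengths in m; the calibration is good to about 2 mm. A picture is of the moment at which its call begins: read the wrist's pose just before it. camera_info takes no time and is no camera call; for the wrist camera it gives the pose at the moment of the call.
- job_done(): hands the job in, once; it reports no verdict.
Trained networks look in the newest picture that a camera, given by its name, has taken for a name from the list of things; names that differ only in an ending like _2 or _b are one class to them, and where a whole thing is asked for, a point or a joint stands for the part that bears it (a point fixed in the world has none). Each returns a list of dicts, best first, with "conf" (0 to 1); they miss things now and then, are a little off and sometimes report something else, mostly with a low value. They report only what shows in the picture. A call takes as long as a camera call. They do not tell look-alikes from the thing itself.
- search_frame(camera, name): "location" ([row, column] in pixels, amid what is visible of it).
- spot_point(camera, name): "location" ([row, column] in pixels: a listed point, or the origin of a listed thing).
The state is a dict: "clock": time; "joint_pos": joint angles; "joint_vel": joint speeds; "tau": joint torques, N m; "eef_pos": TCP position; "tool_rot": TCP orientation; "ft_force": force on the tool from outside, world axes, zero at the start; "ft_torque": the same for the moment, N m; "grip_width": finger opening in m.
Only numpy, scipy, OpenCV 4.12 (cv2) and the standard library are available. Lean on these libraries where they do the work, as an engineer would, in place of code of your own. Each camera call takes 0.05 s, during which the arm holds its last target. There are 200 camera calls.

## Task

Make up the two kits from the stock on the bench: in the tray with the cross wall, stand the squat bottle in the large bay with the weight ring over its neck, lying flat on its shoulder, and stand the tall jar in the small bay; in the undivided tray, stand the conical flask and the short jar side by side on the floor. Set each thing down gently, knock nothing over, and leave the cork ring, the big bottle and the mouse where they are.

Things in the scene. Friction and masses are not known exactly. Their poses are not given: they have to be found in the camera images.
- bay_tray: Grey plastic kit tray with a cross wall, fixed to the bench: outside 92 (x) by 166 (y) mm, floor 3 mm thick, walls 4 mm thick and 14 mm high (cross wall too), inside 84 mm wide in x. Origin: centre of its underside; y along its length, z up. Large bay, 84 mm long: y = -79 to +5, centre -37 mm. Small bay, 70 mm long: y = +9 to +79, centre +44 mm.
- open_tray: Grey plastic kit tray without a cross wall; fixed to the bench. Outside 92 (x) by 166 (y) mm, rim 14 mm high, floor 3 mm thick, walls 4 mm; inside 84 by 158 mm. Origin: centre of its underside; y runs along its length, z up.
- bottle: Squat amber glass bottle with a flat shoulder: body 52 mm in diameter and 52 mm high, then a neck 22 mm in diameter, with a black cap 25 mm in diameter from 64 mm up; 78 mm high in all, about 170 g. Origin: centre of its underside; z up.
- weight_ring: Bare steel weight ring, lying flat: outside diameter 60 mm, hole 36 mm, 16 mm high, about 170 g. It goes over the cap and neck of the squat bottle and lies flat on the bottle's shoulder, 52 mm above the bottle's underside. Origin: centre of its underside; z up.
- tall_jar: The taller of two white plastic jars with white screw caps: a plain cylinder 44 mm in diameter, 95 mm high, about 145 g. Origin: centre of its underside; z up.
- short_jar: The shorter of two white plastic jars with white screw caps: a plain cylinder 44 mm in diameter, 55 mm high, about 105 g. Origin: centre of its underside; z up.
- flask: Clear glass conical flask: base 60 mm in diameter, narrowing from 6 mm height to a straight neck 22 mm in diameter that runs from 55 mm to the top at 90 mm; about 110 g. Origin: centre of its underside; z up.
- cork_ring: Bystander: brown cork flask ring, outside diameter 90 mm, hole 50 mm, 28 mm high, lying on the bench. Origin: centre of its underside; z up.
- big_bottle: Bystander: large white plastic bottle, 80 mm in diameter, 174 mm high, standing on the bench. Origin: centre of its underside; z up.
- mouse: Bystander: light grey computer mouse, 100 (x) by 58 (y) by 32 mm, on the bench. Origin: centre of its underside; z up.
Mind the look-alikes: they are no part of the job. What is shaped like the tall_jar but purple is not meant.

How it is judged:
At the end, for the whole second after the job is handed in: Bottle in the large bay, tall jar in the small bay, flask and short jar in the undivided tray: each upright within 7 degrees on the tray floor, inside the walls. Ring round the neck, within 10 mm of the bottle axis and 5 mm of shoulder height, level within 7 degrees. All released, at rest (x of bottle in the frame of bay_tray between -0.019 and 0.019 m and y of bottle in the frame of bay_tray between -0.056 and -0.018 m and z of bottle in the frame of bay_tray between -0.001 and 0.008 m and angle between each of bottle, tall_jar, flask, short_jar, weight_ring's own z axis and vertical below 0.12 rad and x of tall_jar in the frame of bay_tray between -0.023 and 0.023 m and y of tall_jar in the frame of bay_tray between 0.028 and 0.06 m and z of tall_jar in the frame of bay_tray between -0.001 and 0.008 m and x of flask in the frame of open_tray between -0.015 and 0.015 m and y of flask in the frame of open_tray between -0.052 and 0.052 m and z of flask in the frame of open_tray between -0.001 and 0.008 m and x of short_jar in the frame of open_tray between -0.023 and 0.023 m and y of short_jar in the frame of open_tray between -0.06 and 0.06 m and z of short_jar in the frame of open_tray between -0.001 and 0.008 m and horizontal distance between weight_ring and bottle below 0.01 m and z of weight_ring in the frame of bottle between 0.047 and 0.058 m and linear speed of each of bottle, tall_jar, flask, short_jar, weight_ring below 0.02 m/s); the robot touches nothing.
It fails at once if a bottle, jar or flask is knocked over or tipped by more than 45 degrees (angle between any of bottle, tall_jar, flask, short_jar's own z axis and vertical above 0.8 rad).
It fails at once if the cork ring, the big bottle or the mouse is moved by more than 20 mm (distance of any of cork_ring, big_bottle, mouse from where it was at the start of the episode above 0.02 m).
It fails at once if a bottle, jar or flask is dropped (comes down at over 0.6 m/s, a free fall of about 20 mm) ((height (world z) of bottle below 0.02 m and linear speed of bottle above 0.6 m/s) or (height (world z) of tall_jar below 0.02 m and linear speed of tall_jar above 0.6 m/s) or (height (world z) of flask below 0.02 m and linear speed of flask above 0.6 m/s) or (height (world z) of short_jar below 0.02 m and linear speed of short_jar above 0.6 m/s)).
It fails at once if the weight ring is dropped onto the bottle (over 0.6 m/s) (horizontal distance between weight_ring and bottle below 0.02 m and z of weight_ring in the frame of bottle below 0.07 m and linear speed of weight_ring above 0.6 m/s).
It also fails if it takes over 117 s, if anything falls off the work surface, if the arm or the gripper's body presses on something with over 40 N, if the wrist force passes 120 N, or if a joint passes its speed limit or range.

## Working session

There is one attempt and no reset: what is moved stays moved. The work goes in short steps, Python scripts to look and compute and a tool call to move; the robot and the scene stay as the last step left them, time stands still between calls to the robot, and variables do not carry over. Pictures are saved under pics/ and viewed, about 12 in all and at most 16, crops included, and the job is handed in when it is done.

Besides the shell and the picture viewer there is one more tool, called after "Request:" as name([rows], argument=value, ...), one row to a line, values as JSON. arm_command: Moves the arm, as the interface text tells. Its arguments: {"type":"object","properties":{"translation":{"type":"array","items":{"type":"array","items":{"type":"number"}}},"turn":{"type":"array","items":{"type":"number"}},"hand":{"type":"array","items":{"type":"number"}}},"required":["translation","turn","hand"]}

```bash
mkdir -p pics; ls
cat > h.py <<'E'
from workcell import *
import numpy as np, cv2
def world(cam,r,c,d,info):
    K=info["mtx"];T=np.linalg.inv(np.array(info["world_to_cam"]))
    p=np.array([(c-K[0][2])/K[0][0]*d,(r-K[1][2])/K[1][1]*d,d,1]);return (T@p)[:3]
def onplane(r,c,z,info):
    K=info["mtx"];T=np.linalg.inv(np.array(info["world_to_cam"]))
    v=T[:3,:3]@np.array([(c-K[0][2])/K[0][0],(r-K[1][2])/K[1][1],1]);o=T[:3,3]
    return o+v*(z-o[2])/v[2]
E
python3 - <<'E'
from h import *
o=get_obs();print({k:np.round(v,3) for k,v in o.items()})
for n in ["top","scene"]:
    im,d=camera(n);i=camera_info(n);np.savez(n+".npz",im=im,d=d,mtx=i["mtx"],w=i["world_to_cam"])
    cv2.imwrite(f"pics/{n}0.png",im[:,:,::-1])
    for t in ["bay_tray","open_tray","bottle","weight_ring","tall_jar","short_jar","flask","cork_ring","big_bottle","mouse"]:
        L=spot_point(n,t)
        print(n,t,[(np.round(a["location"]).tolist(),round(a["conf"],2),np.round(onplane(*a["location"],0,i),3).tolist()) for a in L[:4]])
E
```

```text
pics
{'clock': np.float64(0.0), 'joint_pos': array([-1.299,  0.241,  0.004,  1.335, -0.   ,  1.571]), 'joint_vel': array([ 0.001, -0.   , -0.   , -0.001, -0.   , -0.001]), 'tau': array([ 0.0000e+00, -3.7232e+01,  2.5241e+01,  1.7000e-02, -0.0000e+00,
        0.0000e+00]), 'eef_pos': array([ 0.134, -0.481,  0.244]), 'tool_rot': array([ 0.991,  0.135, -0.   , -0.001]), 'ft_force': array([0.032, 1.003, 0.105]), 'ft_torque': array([-0.042,  0.007, -0.011]), 'grip_width': np.float64(0.085)}
top bay_tray [([156.0, 279.0], 0.71, [0.617, 0.137, 0.0])]
top open_tray [([148.0, 361.0], 0.7, [0.637, -0.112, 0.0])]
top bottle [([213.0, 329.0], 0.69, [0.444, -0.01, 0.0])]
top weight_ring [([220.0, 280.0], 0.55, [0.425, 0.138, 0.0])]
top tall_jar [([191.0, 386.0], 0.82, [0.506, -0.181, 0.0]), ([218.0, 378.0], 0.73, [0.424, -0.155, 0.0]), ([189.0, 356.0], 0.72, [0.514, -0.094, 0.0]), ([253.0, 383.0], 0.51, [0.321, -0.168, 0.0])]
top short_jar [([230.0, 229.0], 0.75, [0.397, 0.291, 0.0])]
top flask [([229.0, 411.0], 0.77, [0.392, -0.253, 0.0])]
top cork_ring [([208.0, 194.0], 0.88, [0.467, 0.397, 0.0
[... 215 characters left out ...]
0.72, [0.632, -0.109, 0.0]), ([343.0, 443.0], 0.69, [0.487, 0.408, 0.0])]
scene bottle [([195.0, 339.0], 0.87, [0.432, -0.019, 0.0])]
scene weight_ring [([233.0, 383.0], 0.59, [0.414, 0.134, 0.0])]
scene tall_jar [([147.0, 342.0], 0.97, [0.324, -0.16, 0.0]), ([169.0, 277.0], 0.89, [0.515, -0.178, 0.0]), ([190.0, 296.0], 0.82, [0.514, -0.087, 0.0]), ([165.0, 315.0], 0.66, [0.422, -0.141, 0.0])]
scene short_jar [([275.0, 436.0], 0.98, [0.391, 0.286, 0.0])]
scene flask [([136.0, 303.0], 0.79, [0.388, -0.255, 0.0])]
scene cork_ring [([343.0, 440.0], 0.71, [0.491, 0.406, 0.0])]
scene big_bottle [([360.0, 385.0], 0.93, [0.602, 0.376, 0.0])]
scene mouse [([126.0, 223.0], 0.58, [0.556, -0.41, 0.0])]
```

Run:
```python
from h import *
s=np.load("scene.npz")["im"][:,:,::-1];cv2.imwrite("pics/s_crop.png",cv2.resize(s[70:400,180:480],(727,800*330//330))[:600] if 0 else cv2.resize(s[80:280,200:460],(780,600)))
t=np.load("top.npz")["im"][:,:,::-1];cv2.imwrite("pics/t_crop.png",cv2.resize(t[80:290,180:480],(800,560)))
```

```text
(no output)
```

View pics/s_crop.png

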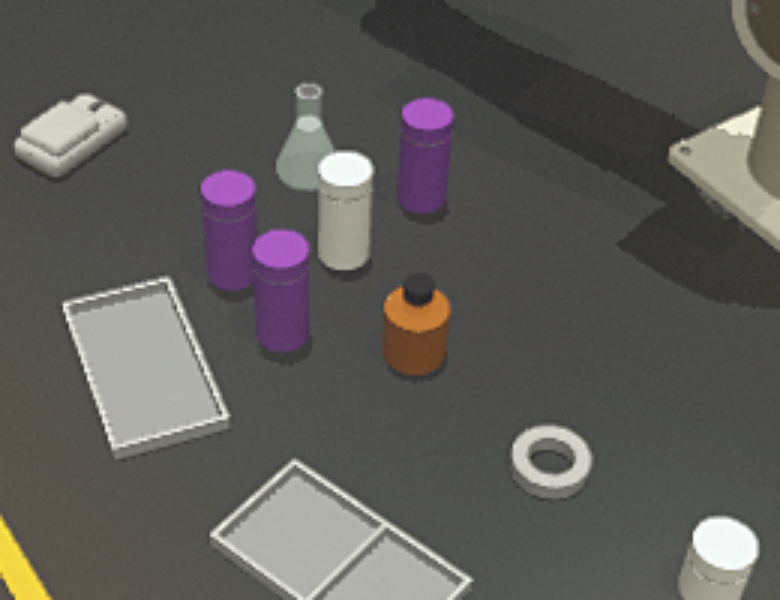

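View pics/t_crop.png

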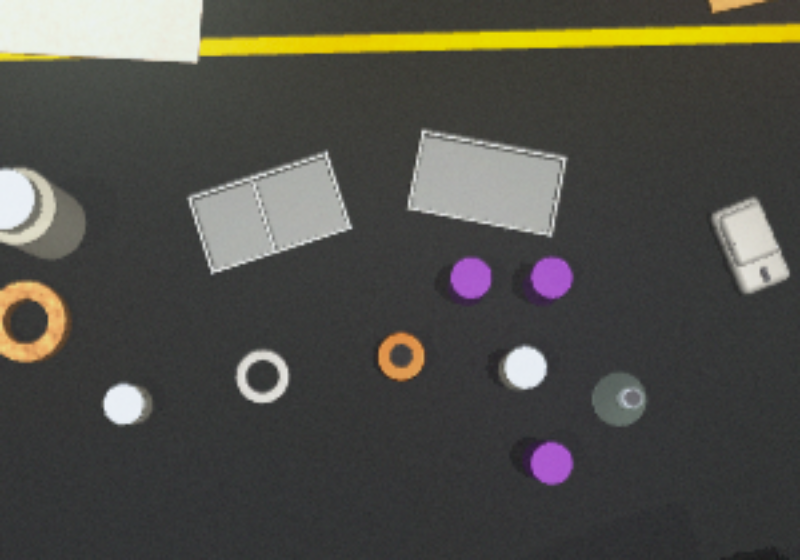

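The white 95 mm cylinder at top (218,378) / scene (165,315) is the tall jar. The three cylinders at top (191,386), (189,356) and (253,383) are purple look-alikes. The enlarged crop shows only that one is tall and white. Next I'll do a metric fit using depth.

```bash
cat >> h.py <<'E'
def cloud(d,info):
    r,c=np.mgrid[:400,:640];K=np.array(info["mtx"]);T=np.linalg.inv(np.array(info["world_to_cam"]))
    p=np.stack([(c-K[0,2])/K[0,0]*d,(r-K[1,2])/K[1,1]*d,d],-1);w=p@T[:3,:3].T+T[:3,3];w[d<=0]=np.nan;return w
E
python3 - <<'E'
from h import *
import workcell
print([n for n in dir(workcell) if not n.startswith('__')], getattr(workcell,'tip_reach',None))
for n in ["top","scene"]:
    s=np.load(n+".npz");i=dict(mtx=s["mtx"],world_to_cam=s["w"]);w=cloud(s["d"],i)
    print(n,"cam at",np.linalg.inv(s["w"])[:3,3].round(3))
    for t,x,y,R,h in [("bottle_cap",.438,-.014,.03,.078),("bottle_sh",.438,-.014,.04,.052),("ring",.42,.136,.045,.016),("tall",.423,-.148,.04,.095),("short",.394,.288,.04,.055),("flask",.39,-.254,.04,.09),("P1",.51,-.18,.04,.095),("P2",.514,-.09,.04,.095),("P3",.322,-.165,.04,.095),("bench",.3,.1,.03,0)]:
        q=w[(np.hypot(w[...,0]-x,w[...,1]-y)<R)&(abs(w[...,2]-h)<.007)]
        if len(q)<5: print(t,len(q));continue
        (cx,cy),r=cv2.minEnclosingCircle((q[:,:2]*1000).astype(np.float32))
        print(t,len(q),"mean",q.mean(0).round(4),"mid",((q.max(0)+q.min(0))/2).round(4),"mec",round(cx,1),round(cy,1),round(r,1))
    if n=="top":
      for t,x,y in [("bay",.615,.135),("open",.637,-.112)]:
        g=s["im"].astype(int)
        m=((np.abs(w[...,0]-x)<.12)&(np.abs(w[...,1]-y)<.12)&(g.min(-1)>105)).astype(np.uint8)
        nc,l,st,_=cv2.connectedComponentsWithStats(m);k=1+np.argmax(st[1:,4])
        rr,cc=np.nonzero(l==k);q=np.array([onplane(a,b,.014,i)[:2] for a,b in zip(rr,cc)])*1000
        rc=cv2.minAreaRect(q.astype(np.float32));print(t,len(q),rc,cv2.boxPoints(rc).round(0).tolist())
E
```

```text
['Unreachable', 'camera', 'camera_info', 'get_obs', 'job_done', 'search_frame', 'spot_point', 'tip_reach'] 0.014
top cam at [ 0.373 -0.016  1.429]
bottle_cap 61 mean [ 0.4392 -0.0135  0.0782] mid [ 0.4391 -0.0135  0.0783] mec 439.2 -13.4 12.1
bottle_sh 184 mean [ 0.4392 -0.0133  0.0517] mid [ 0.4391 -0.0134  0.0518] mec 439.4 -13.1 25.6
ring 207 mean [0.4221 0.1409 0.0159] mid [0.4228 0.1412 0.016 ] mec 421.9 141.1 30.0
tall 193 mean [ 0.4234 -0.1428  0.0947] mid [ 0.4235 -0.1428  0.0947] mec 423.5 -142.9 22.0
short 182 mean [0.3935 0.2871 0.0549] mid [0.3941 0.2869 0.0555] mec 393.4 287.5 21.8
flask 51 mean [ 0.39   -0.2539  0.0893] mid [ 0.3908 -0.2538  0.0892] mec 390.2 -254.0 11.1
P1 190 mean [ 0.5169 -0.1727  0.0949] mid [ 0.5179 -0.1732  0.0951] mec 517.2 -173.2 22.2
P2 184 mean [ 0.5185 -0.0885  0.0948] mid [ 0.5182 -0.0881  0.0946] mec 518.6 -88.7 21.5
P3 196 mean [ 0.3238 -0.167   0.0949] mid [ 0.3233 -0.1677  0.0949] mec 324.0 -167.3 21.8
bench 312 mean [ 0.3001  0.0998 -0.    ] mid [3.008e-01 9.970e-02 2.000e-04] mec 300.2 99.9 29.9
bay 1672 ((606.6016235351562, 131.775848
[... 543 characters left out ...]
 mean [0.4244 0.143  0.0155] mid [0.4233 0.1416 0.0148] mec 423.2 140.7 31.5
tall 195 mean [ 0.4258 -0.1404  0.0946] mid [ 0.4246 -0.142   0.0938] mec 424.6 -142.0 23.5
short 331 mean [0.3962 0.2891 0.0551] mid [0.3943 0.2886 0.054 ] mec 394.2 288.4 22.4
flask 49 mean [ 0.3915 -0.2516  0.0894] mid [ 0.3904 -0.2546  0.0889] mec 391.8 -254.4 12.6
P1 200 mean [ 0.5195 -0.1706  0.0944] mid [ 0.5192 -0.1714  0.0941] mec 517.9 -172.4 24.3
P2 223 mean [ 0.5206 -0.0863  0.0946] mid [ 0.5199 -0.0882  0.0933] mec 519.2 -88.7 23.3
P3 173 mean [ 0.326  -0.1648  0.0943] mid [ 0.3251 -0.1661  0.0934] mec 325.4 -167.4 24.0
bench 342 mean [0.3004 0.0998 0.0006] mid [0.3002 0.1003 0.0006] mec 300.2 99.8 29.7
```

The top and scene fits agree to 1–2 mm. I'll make the flask first, since it's nearest.

```bash
cat >> h.py <<'E'
from scipy.spatial.transform import Rotation as Ro
def go(*targets):
    o=get_obs();p=np.array(o["eef_pos"]);R=Ro.from_quat(o["tool_rot"]);M=R.as_matrix();psi=np.arctan2(M[1,0],M[0,0])
    print("t",round(float(o["clock"]),2),"p",p.round(4),"psi",round(psi,3),"q",np.round(o["joint_pos"],2),"F",np.round(o["ft_force"],1),"w",round(float(o["grip_width"]),4))
    for t in targets:
        print(t,"shift cm",(M.T@(np.array(t[:3])-p)*100).round(2), "turn",round(psi-t[3],3) if len(t)>3 else "")
E
python3 -c "
from h import *
go((.3905,-.254,.17),(.3905,-.254,.07))"
```

```text
t 1.1 p [ 0.1342 -0.4817  0.2453] psi 0.272 q [-1.3   0.24  0.01  1.34  0.    1.57] F [-0.   0.2  0.2] w 0.0854
(0.3905, -0.254, 0.17) shift cm [ 30.8  -15.05   7.53] turn 
(0.3905, -0.254, 0.07) shift cm [ 30.8  -15.05  17.53] turn
```

Request:
arm_command([
  [3.5,-1.7,0.8],
  [7.0,-3.4,1.6],
  [10.5,-5.1,2.5],
  [14,-6.8,3.4],
  [17.5,-8.6,4.3],
], turn=[0,0,0,0,0], hand=[0,0,0,0,0])

```text
clock: 1.52
eef_pos: [0.2807, -0.3508, 0.2021]
tool_rot: [0.991, 0.135, 0.0, 0.0]
ft_force: [0.2, -0.9, -0.7]
grip_width: 0.0854
```

Request:
arm_command([
  [3.5,-1.7,0.8],
  [7.0,-3.4,1.6],
  [10.5,-5.1,2.5],
  [13.3,-6.45,3.2],
  [13.3,-6.45,3.2],
], turn=[0,0,0,0,0], hand=[0,0,0,0,0])

```text
clock: 1.93
eef_pos: [0.3935, -0.2502, 0.169]
tool_rot: [0.99, 0.139, 0.0, -0.001]
ft_force: [-0.7, -0.2, -0.6]
grip_width: 0.0854
```

```bash
python3 -c "
from h import *
go((.3905,-.254,.07))"
```

```text
t 1.93 p [ 0.3935 -0.2502  0.169 ] psi 0.279 q [-0.57  0.23 -0.22  1.13  0.    2.3 ] F [-0.7 -0.2 -0.6] w 0.0854
(0.3905, -0.254, 0.07) shift cm [-0.4  0.3  9.9] turn
```

Request:
arm_command([
  [0,0,2],
  [0,0,5],
  [0,0,8],
  [0,0,9.7],
  [0,0,9.7],
], turn=[0,0,0,0,0], hand=[0,0,0,0,0])

```text
clock: 2.35
eef_pos: [0.3874, -0.2525, 0.0699]
tool_rot: [0.991, 0.135, -0.003, -0.003]
ft_force: [-0.9, 0.1, -0.4]
grip_width: 0.0852
```

```bash
python3 -c "
from h import *
im,d=camera('wrist');cv2.imwrite('pics/w1.png',im[:,:,::-1])
go((.3905,-.254,.07))"
```

```text
t 2.4 p [ 0.3887 -0.2534  0.0718] psi 0.271 q [-0.58  0.33 -0.36  0.88 -0.    2.29] F [0.4 0.9 0.8] w 0.085
(0.3905, -0.254, 0.07) shift cm [0.15 0.11 0.18] turn
```

View pics/w1.png

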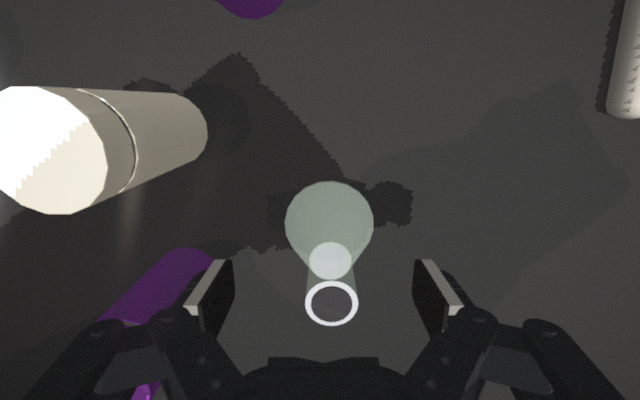

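The wrist view shows the flask mouth at (row 303, col 331), about midway between the pads at columns ~232 and ~413. I'll close on it.

Request:
arm_command([
  [0,0,0],
  [0,0,0],
  [0,0,0],
  [0,0,0],
  [0,0,0],
], turn=[0,0,0,0,0], hand=[0.6,1,1,1,1])

```text
clock: 2.82
eef_pos: [0.3911, -0.2544, 0.0743]
tool_rot: [0.991, 0.135, 0.001, 0.001]
ft_force: [0.6, 1.2, -0.3]
grip_width: 0.0252
```

Request:
arm_command([
  [0,0,0],
  [0,0,0],
  [0,0,-0.5],
  [0,0,-1.5],
  [0,0,-3],
], turn=[0,0,0,0,0], hand=[1,1,1,1,1])

```text
clock: 3.23
eef_pos: [0.3891, -0.253, 0.1024]
tool_rot: [0.991, 0.136, -0.002, -0.001]
ft_force: [0.8, -0.2, -1.2]
grip_width: 0.0207
```

```bash
python3 -c "
from h import *
go((.390,-.254,.23,1.357),(.6266,-.1523,.23,1.357))"
```

```text
t 3.23 p [ 0.3891 -0.253   0.1024] psi 0.272 q [-0.58  0.29 -0.33  0.96  0.    2.29] F [ 0.8 -0.2 -1.2] w 0.0207
(0.39, -0.254, 0.23, 1.357) shift cm [  0.02   0.08 -12.77] turn -1.085
(0.6266, -0.1523, 0.23, 1.357) shift cm [ 25.54  -3.36 -12.82] turn -1.085
```

Request:
arm_command([
  [0,0,-2],
  [0,0,-5],
  [0,0,-8],
  [0,0,-10],
  [0,0,-10],
], turn=[0,0,0,0,0], hand=[1,1,1,1,1])

```text
clock: 3.65
eef_pos: [0.3927, -0.2553, 0.2079]
tool_rot: [0.991, 0.136, 0.003, 0.003]
ft_force: [0.8, -0.4, -0.6]
grip_width: 0.0204
```

Request:
arm_command([
  [2,-0.3,0],
  [5,-0.6,0],
  [8,-1,0],
  [11,-1.4,0],
  [14,-1.8,0],
], turn=[-0.1,-0.22,-0.34,-0.46,-0.56], hand=[1,1,1,1,1])

```text
clock: 4.07
eef_pos: [0.5209, -0.1981, 0.202]
tool_rot: [0.914, 0.406, -0.001, -0.001]
ft_force: [0.1, -1.1, -1.2]
grip_width: 0.0206
```

```bash
python3 -c "
from h import *
go((.6266,-.1523,.20,1.357))"
```

```text
t 4.07 p [ 0.5209 -0.1981  0.202 ] psi 0.837 q [-0.36  0.38  0.08  1.28  0.    1.94] F [ 0.1 -1.1 -1.2] w 0.0206
(0.6266, -0.1523, 0.2, 1.357) shift cm [10.48  4.79  0.18] turn -0.52
```

Request:
arm_command([
  [2.8,1.3,0.2],
  [5.8,2.6,0.2],
  [8.6,3.9,0.2],
  [10.5,4.8,0.2],
  [10.5,4.8,0.2],
], turn=[-0.12,-0.24,-0.36,-0.46,-0.52], hand=[1,1,1,1,1])

```text
clock: 4.48
eef_pos: [0.6296, -0.1511, 0.1985]
tool_rot: [0.778, 0.629, 0.0, -0.001]
ft_force: [-0.4, -0.3, -0.9]
grip_width: 0.0204
```

Request:
arm_command([
  [0,0,2],
  [0,0,5],
  [0,0,8],
  [0,0,10],
  [0,0,11],
], turn=[0,0,0,0,0], hand=[1,1,1,1,1])

```text
clock: 4.9
eef_pos: [0.6234, -0.1528, 0.0859]
tool_rot: [0.78, 0.626, -0.003, -0.004]
ft_force: [-1.0, -0.6, -0.7]
grip_width: 0.0204
```

```bash
python3 -c "
from h import *
camera('wrist');go((.6266,-.1523,.075,1.357))"
```

```text
t 4.95 p [ 0.6232 -0.1528  0.0853] psi 1.352 q [-0.24  0.63  0.18  1.13  0.    1.55] F [-0.4 -0.5 -2. ] w 0.0203
(0.6266, -0.1523, 0.075, 1.357) shift cm [0.12 0.33 1.02] turn -0.005
```

Request:
arm_command([
  [0.1,0.2,0],
  [0.1,0.2,0.3],
  [0.1,0.2,0.6],
  [0.1,0.2,0.9],
  [0.1,0.2,1.1],
], turn=[0,0,0,0,0], hand=[1,1,1,1,1])

```text
clock: 5.37
eef_pos: [0.6295, -0.1534, 0.0812]
tool_rot: [0.78, 0.626, 0.001, 0.001]
ft_force: [0.6, -0.4, -1.3]
grip_width: 0.0206
```

```bash
python3 -c "
from h import *
camera('wrist');go((.6266,-.1523,.075,1.357))"
```

```text
t 5.42 p [ 0.6291 -0.1533  0.0805] psi 1.352 q [-0.24  0.64  0.18  1.11  0.    1.55] F [ 0.8  0.2 -1.5] w 0.0201
(0.6266, -0.1523, 0.075, 1.357) shift cm [ 0.04 -0.26  0.55] turn -0.005
```

Request:
arm_command([
  [0,0,0],
  [0,0,0.1],
  [0,0,0.2],
  [0,0,0.3],
  [0,0,0.3],
], turn=[0,0,0,0,0], hand=[1,1,1,1,1])

```text
clock: 5.83
eef_pos: [0.629, -0.1533, 0.0774]
tool_rot: [0.78, 0.626, 0.0, 0.0]
ft_force: [0.0, 1.1, -1.0]
grip_width: 0.02
```

Request:
arm_command([
  [0,0,0],
  [0,0,0],
  [0,0,0.1],
  [0,0,0.2],
  [0,0,0.2],
], turn=[0,0,0,0,0], hand=[1,1,1,1,1])

```text
clock: 6.25
eef_pos: [0.6293, -0.1534, 0.0772]
tool_rot: [0.78, 0.626, 0.0, 0.001]
ft_force: [-2.5, 1.1, 7.0]
grip_width: 0.0203
```

Contact at 7 N, so the flask is on the floor. I'll release and rise.

Request:
arm_command([
  [0,0,0],
  [0,0,0],
  [0,0,0],
  [0,0,0],
  [0,0,0],
], turn=[0,0,0,0,0], hand=[0.7,0.5,0.3,0.1,0])

```text
clock: 6.67
eef_pos: [0.6288, -0.1532, 0.075]
tool_rot: [0.78, 0.626, -0.0, -0.0]
ft_force: [0.5, -0.2, -0.0]
grip_width: 0.0732
```

Request:
arm_command([
  [0,0,-1],
  [0,0,-3],
  [0,0,-6],
  [0,0,-9],
  [0,0,-11],
], turn=[0,0,0,0,0], hand=[0,0,0,0,0])

```text
clock: 7.08
eef_pos: [0.6299, -0.1535, 0.1892]
tool_rot: [0.78, 0.626, 0.001, 0.002]
ft_force: [0.6, -0.2, 0.5]
grip_width: 0.0854
```

```bash
python3 -c "
from h import *
go((.4395,-.0134,.18,1.357))"
```

```text
t 7.08 p [ 0.6299 -0.1535  0.1892] psi 1.352 q [-0.24  0.56  0.34  1.35  0.    1.55] F [ 0.6 -0.2  0.5] w 0.0854
(0.4395, -0.0134, 0.18, 1.357) shift cm [  9.54 -21.63   0.84] turn -0.005
```

Request:
arm_command([
  [1,-2.3,0],
  [2.5,-5.7,0],
  [4.1,-9.3,0],
  [5.7,-12.9,0],
  [7.2,-16.3,0],
], turn=[0,0,0,0,0], hand=[0,0,0,0,0])

```text
clock: 7.5
eef_pos: [0.4838, -0.0466, 0.1859]
tool_rot: [0.78, 0.625, 0.0, 0.0]
ft_force: [-1.1, 0.3, -0.2]
grip_width: 0.0854
```

Request:
arm_command([
  [1.5,-3.4,1],
  [2.3,-5.1,2],
  [2.4,-5.4,4],
  [2.4,-5.4,5],
  [2.4,-5.4,5],
], turn=[0,0,0,0,0], hand=[0,0,0,0,0])

```text
clock: 7.92
eef_pos: [0.4361, -0.0119, 0.1343]
tool_rot: [0.78, 0.626, -0.001, -0.001]
ft_force: [-0.3, 0.3, -0.4]
grip_width: 0.0857
```

```bash
python3 -c "
from h import *
camera('wrist');go((.4395,-.0134,.035,1.357))"
```

```text
t 7.97 p [ 0.4373 -0.0122  0.1353] psi 1.352 q [-0.03  0.2  -0.35  1.02 -0.    1.76] F [ 0.2 -0.5 -0.1] w 0.0853
(0.4395, -0.0134, 0.035, 1.357) shift cm [-0.07  0.25 10.03] turn -0.005
```

Request:
arm_command([
  [0,0.15,2],
  [0,0.15,5],
  [0,0.15,8],
  [0,0.15,10],
  [0,0.15,10],
], turn=[0,0,0,0,0], hand=[0,0,0,0,0])

```text
clock: 8.38
eef_pos: [0.4374, -0.0129, 0.0329]
tool_rot: [0.78, 0.625, -0.002, -0.002]
ft_force: [-1.1, -0.2, -0.1]
grip_width: 0.0858
```

```bash
python3 -c "
from h import *
im,d=camera('wrist');cv2.imwrite('pics/w2.png',im[:,:,::-1])
go((.4395,-.0134,.035,1.357))"
```

```text
t 8.43 p [ 0.4386 -0.0129  0.0346] psi 1.351 q [-0.03  0.34 -0.47  0.76  0.    1.76] F [-0.  -0.5  0.2] w 0.0853
(0.4395, -0.0134, 0.035, 1.357) shift cm [-0.03  0.09 -0.04] turn -0.006
```

View pics/w2.png

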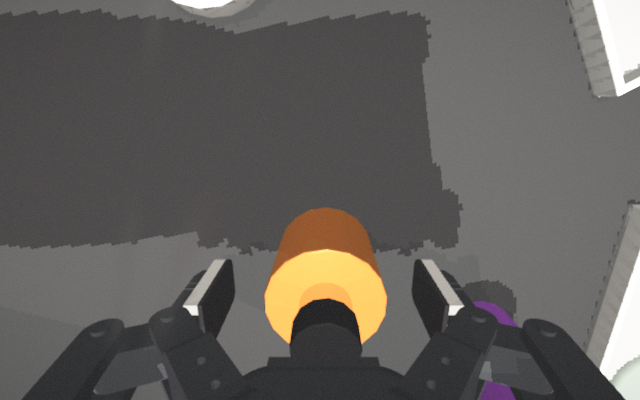

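The bottle (shoulder at row 298, col 326) sits centred between the pads at columns ~232 and ~414. Closing and lifting.

Request:
arm_command([
  [0,0,0],
  [0,0,0],
  [0,0,0],
  [0,0,0],
  [0,0,0],
], turn=[0,0,0,0,0], hand=[0.3,0.6,1,1,1])

```text
clock: 8.85
eef_pos: [0.441, -0.0127, 0.0374]
tool_rot: [0.78, 0.626, 0.002, 0.001]
ft_force: [-1.1, 0.6, 6.2]
grip_width: 0.0507
```

Request:
arm_command([
  [0,0,0],
  [0,0,-1],
  [0,0,-3],
  [0,0,-5],
  [0,0,-6],
], turn=[0,0,0,0,0], hand=[1,1,1,1,1])

```text
clock: 9.27
eef_pos: [0.4411, -0.0128, 0.0984]
tool_rot: [0.78, 0.626, 0.002, 0.001]
ft_force: [1.0, 0.2, -2.1]
grip_width: 0.0504
```

```bash
python3 -c "
from h import *
go((.6173,.0964,.1,1.357))"
```

```text
t 9.27 p [ 0.4411 -0.0128  0.0984] psi 1.352 q [-0.03  0.25 -0.4   0.92 -0.    1.76] F [ 1.   0.2 -2.1] w 0.0504
(0.6173, 0.0964, 0.1, 1.357) shift cm [14.48 14.83 -0.08] turn -0.005
```

Request:
arm_command([
  [1.7,1.8,0],
  [4.5,4.6,0],
  [7.3,7.5,0],
  [10.1,10.4,0],
  [12.7,13,0],
], turn=[0,0,0,0,0], hand=[1,1,1,1,1])

```text
clock: 9.68
eef_pos: [0.5962, 0.0843, 0.0967]
tool_rot: [0.78, 0.626, 0.001, 0.001]
ft_force: [1.3, -1.2, -1.3]
grip_width: 0.0504
```

Request:
arm_command([
  [1.5,1.6,0],
  [1.8,1.9,0],
  [1.8,1.9,1],
  [1.8,1.9,2.5],
  [1.8,1.9,4],
], turn=[0,0,0,0,0], hand=[1,1,1,1,1])

```text
clock: 10.1
eef_pos: [0.6154, 0.0958, 0.0551]
tool_rot: [0.78, 0.625, -0.0, 0.0]
ft_force: [-0.2, -0.7, -1.7]
grip_width: 0.0506
```

Request:
arm_command([
  [0,0,0.5],
  [0,0,0.8],
  [0,0,0.8],
  [0,0,0.8],
  [0,0,0.8],
], turn=[0,0,0,0,0], hand=[1,1,1,1,1])

```text
clock: 10.52
eef_pos: [0.617, 0.0963, 0.0485]
tool_rot: [0.78, 0.625, 0.001, 0.0]
ft_force: [0.6, 0.7, -1.0]
grip_width: 0.0505
```

```bash
python3 -c "
from h import *
camera('wrist');go((.6173,.0964,.039,1.357))"
```

```text
t 10.57 p [0.617  0.0964 0.0485] psi 1.352 q [0.16 0.62 0.06 1.01 0.   1.95] F [ 0.1  0.4 -2. ] w 0.0505
(0.6173, 0.0964, 0.039, 1.357) shift cm [0.   0.03 0.95] turn -0.005
```

Request:
arm_command([
  [0,0,0.2],
  [0,0,0.4],
  [0,0,0.6],
  [0,0,0.7],
  [0,0,0.7],
], turn=[0,0,0,0,0], hand=[1,1,1,1,1])

```text
clock: 10.98
eef_pos: [0.6163, 0.0965, 0.0406]
tool_rot: [0.78, 0.626, -0.0, -0.0]
ft_force: [-0.8, -0.3, 2.5]
grip_width: 0.0506
```

Request:
arm_command([
  [0,0,0.1],
  [0,0,0.2],
  [0,0,0.2],
  [0,0,0.2],
  [0,0,0.2],
], turn=[0,0,0,0,0], hand=[1,1,1,1,1])

```text
clock: 11.4
eef_pos: [0.6163, 0.0964, 0.0405]
tool_rot: [0.78, 0.626, 0.0, 0.0]
ft_force: [-5.4, -0.5, 10.6]
grip_width: 0.0504
```

Request:
arm_command([
  [0,0,0],
  [0,0,0],
  [0,0,0],
  [0,0,0],
  [0,0,0],
], turn=[0,0,0,0,0], hand=[0.35,0.2,0.1,0,0])

```text
clock: 11.82
eef_pos: [0.6163, 0.0964, 0.0379]
tool_rot: [0.78, 0.626, -0.0, -0.0]
ft_force: [0.5, -0.8, -0.1]
grip_width: 0.0855
```

Request:
arm_command([
  [0,0,-1],
  [0,0,-3],
  [0,0,-6],
  [0,0,-9],
  [0,0,-11],
], turn=[0,0,0,0,0], hand=[0,0,0,0,0])

```text
clock: 12.23
eef_pos: [0.6175, 0.0966, 0.152]
tool_rot: [0.78, 0.626, 0.002, 0.001]
ft_force: [0.2, 0.1, 0.4]
grip_width: 0.085
```

```bash
python3 -c "
from h import *
camera('wrist');go((.4225,.141,.15,1.357))"
```

```text
t 12.28 p [0.6196 0.097  0.1563] psi 1.352 q [0.16 0.53 0.2  1.23 0.   1.95] F [1.  0.1 2.3] w 0.0854
(0.4225, 0.141, 0.15, 1.357) shift cm [ 1.00e-02 -2.02e+01  4.30e-01] turn -0.005
```

Request:
arm_command([
  [0,-2.5,0],
  [0,-6.3,0],
  [0,-10.2,0],
  [0,-14,0],
  [0.1,-17.5,0],
], turn=[0,0,0,0,0], hand=[0,0,0,0,0])

```text
clock: 12.7
eef_pos: [0.4436, 0.1354, 0.1485]
tool_rot: [0.78, 0.625, -0.0, -0.0]
ft_force: [0.3, 0.6, 0.1]
grip_width: 0.0852
```

Request:
arm_command([
  [0,-1.8,1],
  [0,-2.4,3],
  [0,-2.4,6],
  [0,-2.4,9],
  [0,-2.4,11],
], turn=[0,0,0,0,0], hand=[0,0,0,0,0])

```text
clock: 13.12
eef_pos: [0.4214, 0.1406, 0.037]
tool_rot: [0.78, 0.626, -0.0, -0.0]
ft_force: [-0.3, -0.4, -0.2]
grip_width: 0.0855
```

Request:
arm_command([
  [0,0,0.4],
  [0,0,0.8],
  [0,0,1],
  [0,0,1],
  [0,0,1],
], turn=[0,0,0,0,0], hand=[0,0,0,0,0])

```text
clock: 13.53
eef_pos: [0.4235, 0.141, 0.0295]
tool_rot: [0.78, 0.626, 0.001, 0.0]
ft_force: [-0.1, 0.1, -0.4]
grip_width: 0.0853
```

```bash
python3 -c "
from h import *
im,d=camera('wrist');cv2.imwrite('pics/w3.png',im[:,:,::-1]);go((.4225,.141,.012,1.357))
i=camera_info('wrist');w=cloud(d,i);np.save('w3.npy',w)
print('ring pts',end=' ')
q=w[(np.hypot(w[...,0]-.4225,w[...,1]-.141)<.045)&(abs(w[...,2]-.016)<.003)];(a,b),r=cv2.minEnclosingCircle((q[:,:2]*1000).astype(np.float32));print(len(q),a,b,r)
"
```

```text
t 13.58 p [0.4235 0.141  0.0294] psi 1.352 q [ 0.32  0.36 -0.46  0.74  0.    2.11] F [ 0.5 -0.2 -0.4] w 0.0851
(0.4225, 0.141, 0.012, 1.357) shift cm [-0.02 -0.1   1.74] turn -0.005
ring pts 5968 419.62884521484375 141.01170349121094 30.398235321044922
```

View pics/w3.png

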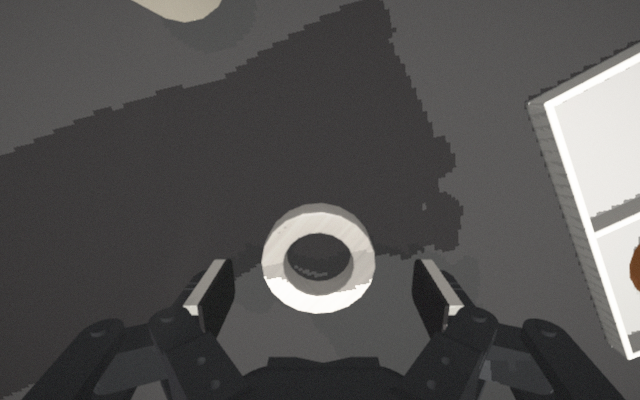

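```bash
python3 -c "
import numpy as np
w=np.load('w3.npy');q=w[255:320,190:236].reshape(-1,3);q=q[(q[:,2]>.008)];print(len(q),np.percentile(q[:,2],[0,2,5,20,50,80,100]).round(4))
q=w[255:320,412:460].reshape(-1,3);q=q[(q[:,2]>.008)];print(len(q),np.percentile(q[:,2],[0,2,5,20,50,80,100]).round(4))"
```

```text
2278 [0.0275 0.0302 0.0321 0.0387 0.0486 0.0598 0.0756]
2420 [0.0276 0.0305 0.0327 0.0394 0.0496 0.0611 0.076 ]
```

Open fingertips measure about 1.5 mm ahead of the TCP, so at a 60 mm opening they'll be about 8 mm ahead. I'll grip the ring with the TCP at about 12 mm.

Request:
arm_command([
  [0,-0.1,0.6],
  [0,-0.1,1.2],
  [0,-0.1,1.7],
  [0,-0.1,1.7],
  [0,-0.1,1.7],
], turn=[0,0,0,0,0], hand=[0,0,0,0,0])

```text
clock: 14.0
eef_pos: [0.4208, 0.1407, 0.0107]
tool_rot: [0.78, 0.626, -0.001, -0.0]
ft_force: [-0.1, 0.2, 0.2]
grip_width: 0.0857
```

Request:
arm_command([
  [0,0,0],
  [0,0,0],
  [0,0,0],
  [0,0,0],
  [0,0,0],
], turn=[0,0,0,0,0], hand=[0.2,0.4,0.7,1,1])

```text
clock: 14.42
eef_pos: [0.4215, 0.141, 0.0121]
tool_rot: [0.78, 0.626, 0.0, 0.0]
ft_force: [-2.0, -0.3, 6.4]
grip_width: 0.0568
```

Request:
arm_command([
  [0,0,0],
  [0,0,-1],
  [0,0,-3],
  [0,0,-6],
  [0,0,-9],
], turn=[0,0,0,0,0], hand=[1,1,1,1,1])

```text
clock: 14.83
eef_pos: [0.4201, 0.1404, 0.1015]
tool_rot: [0.78, 0.626, -0.001, -0.001]
ft_force: [0.8, -0.1, -1.6]
grip_width: 0.0567
```

Request:
arm_command([
  [0,0,-2],
  [0,0,-4],
  [0,0,-4],
  [0,0,-4],
  [0,0,-4],
], turn=[0,0,0,0,0], hand=[1,1,1,1,1])

```text
clock: 15.25
eef_pos: [0.4206, 0.1406, 0.1404]
tool_rot: [0.78, 0.626, -0.001, -0.0]
ft_force: [0.8, -0.4, -1.4]
grip_width: 0.0569
```

Run:
```python
from h import *
go((.6173,.0964,.14,1.357))
for n in ["top","scene"]:
    im,d=camera(n);w=cloud(d,camera_info(n))
    if n=="scene": cv2.imwrite('pics/s2.png',cv2.resize(im[150:350,240:500,::-1],(780,600)))
    for t,x,y,R,h in [("cap",.617,.096,.03,.081),("sh",.617,.096,.04,.055),("flask",.629,-.153,.03,.093)]:
        q=w[(np.hypot(w[...,0]-x,w[...,1]-y)<R)&(abs(w[...,2]-h)<.006)]
        if len(q)<5: print(t,len(q));continue
        (cx,cy),r=cv2.minEnclosingCircle((q[:,:2]*1000).astype(np.float32))
        print(n,t,len(q),"mean",q.mean(0).round(4),"mec",round(cx,1),round(cy,1),round(r,1))
```

```text
t 15.25 p [0.4206 0.1406 0.1404] psi 1.352 q [ 0.32  0.21 -0.32  1.04 -0.    2.11] F [ 0.8 -0.4 -1.4] w 0.0569
(0.6173, 0.0964, 0.14, 1.357) shift cm [-4.000e-02  2.016e+01  1.000e-02] turn -0.005
top cap 58 mean [0.6163 0.0949 0.0811] mec 616.4 94.9 12.0
top sh 174 mean [0.6153 0.0944 0.0552] mec 616.6 95.2 25.7
top flask 51 mean [ 0.6298 -0.1545  0.0938] mec 630.1 -154.7 11.2
scene cap 108 mean [0.6186 0.0967 0.081 ] mec 617.0 95.7 13.7
scene sh 287 mean [0.6215 0.1016 0.0549] mec 615.9 96.4 27.5
scene flask 66 mean [ 0.6312 -0.1534  0.0923] mec 631.3 -154.0 12.4
```

View pics/s2.png

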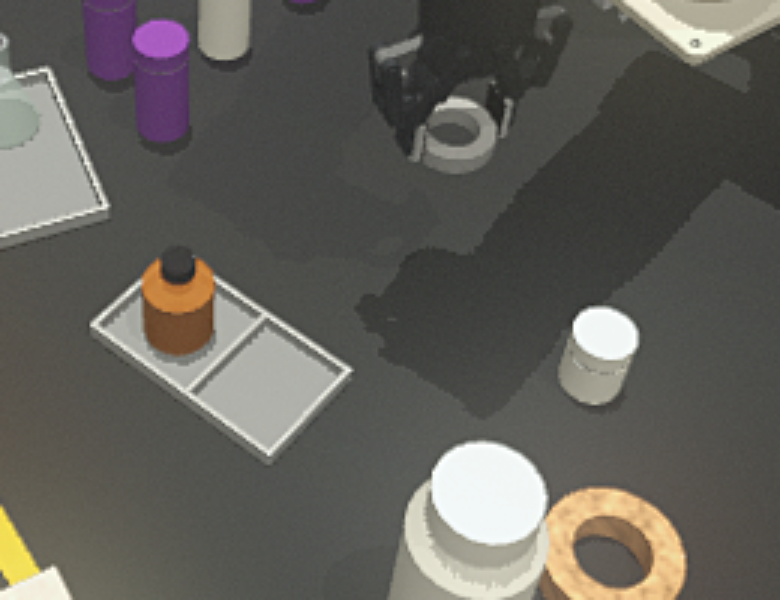

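Request:
arm_command([
  [0,2,0],
  [0,5.5,0],
  [0,9.3,0],
  [-0.1,13,0],
  [-0.1,16.5,0],
], turn=[0,0,0,0,0], hand=[1,1,1,1,1])

```text
clock: 15.77
eef_pos: [0.583, 0.1033, 0.1394]
tool_rot: [0.78, 0.626, -0.001, -0.001]
ft_force: [0.8, 0.8, -1.5]
grip_width: 0.0569
```

Request:
arm_command([
  [0,2.5,0],
  [0,3.5,0.5],
  [-0.1,3.55,1.5],
  [-0.1,3.55,2.5],
  [-0.1,3.55,3],
], turn=[0,0,0,0,0], hand=[1,1,1,1,1])

```text
clock: 16.18
eef_pos: [0.6132, 0.0954, 0.1078]
tool_rot: [0.78, 0.626, -0.003, -0.002]
ft_force: [-1.2, -0.5, -1.6]
grip_width: 0.0567
```

Run:
```python
from h import *
im,d=camera('wrist');i=camera_info('wrist');cv2.imwrite('pics/w4.png',im[:,:,::-1]);go((.6165,.0955,.11,1.357))
w=cloud(d,i)
q=w[(np.hypot(w[...,0]-.617,w[...,1]-.096)<.04)&(abs(w[...,2]-.114)<.008)]
print(len(q), q.mean(0), q.min(0),q.max(0), cv2.minEnclosingCircle((q[:,:2]*1000).astype(np.float32)))
A=np.c_[q[:,:2]-q[:,:2].mean(0),np.ones(len(q))];print("plane slopes",np.linalg.lstsq(A,q[:,2],rcond=None)[0])
im,d=camera('scene');w=cloud(d,camera_info('scene'))
q=w[(np.hypot(w[...,0]-.617,w[...,1]-.096)<.04)&(abs(w[...,2]-.106)<.009)]
print(len(q), q.mean(0), q.min(0),q.max(0))
```

```text
t 16.23 p [0.6129 0.0955 0.1075] psi 1.353 q [0.15 0.57 0.13 1.14 0.   1.94] F [-1.5  0.5 -1.6] w 0.0571
(0.6165, 0.0955, 0.11, 1.357) shift cm [ 0.08  0.35 -0.25] turn -0.004
8987 [0.6138402  0.09815855 0.11112661] [0.581466   0.0651998  0.10600851] [0.65512112 0.12566079 0.12198605] ((617.6627197265625, 101.64482879638672), 38.35337829589844)
plane slopes [0.00423634 0.00228343 0.11112661]
515 [0.61555678 0.10075679 0.10874961] [0.58305022 0.06578322 0.09704518] [0.65648599 0.12674245 0.11479344]
```

View pics/w4.png

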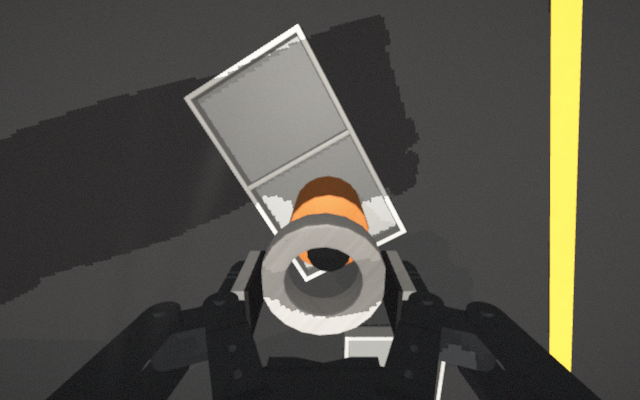

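The ring hangs level (slope under 0.5 %), with its centre at y ≈ 95.5 mm, matching the bottle. I'll let it settle and lower it.

Request:
arm_command([
  [0,0,0],
  [0,0,0],
  [0,0,0],
  [0,0,0],
  [0,0,0],
], turn=[0,0,0,0,0], hand=[1,1,1,1,1])

```text
clock: 16.7
eef_pos: [0.6169, 0.0955, 0.112]
tool_rot: [0.78, 0.626, 0.001, 0.0]
ft_force: [-0.2, -0.0, -0.7]
grip_width: 0.0572
```

Run:
```python
from h import *
camera('wrist');go((.6165,.0955,.09,1.352),(.6165,.0955,.067,1.352))
```

```text
t 16.75 p [0.6168 0.0954 0.1119] psi 1.352 q [ 0.15  0.57  0.14  1.14 -0.    1.94] F [-0.2 -0.6 -1.3] w 0.0569
(0.6165, 0.0955, 0.09, 1.352) shift cm [-0.   -0.04  2.19] turn -0.0
(0.6165, 0.0955, 0.067, 1.352) shift cm [-0.   -0.04  4.49] turn -0.0
```

Request:
arm_command([
  [0,0,0.5],
  [0,0,1.2],
  [0,0,2],
  [0,0,2.6],
  [0,0,3.2],
], turn=[0,0,0,0,0], hand=[1,1,1,1,1])

```text
clock: 17.17
eef_pos: [0.616, 0.0952, 0.0778]
tool_rot: [0.78, 0.626, -0.001, -0.0]
ft_force: [0.6, 0.5, -1.7]
grip_width: 0.0568
```

Request:
arm_command([
  [0,0,0.3],
  [0,0,0.5],
  [0,0,0.7],
  [0,0,0.9],
  [0,0,0.9],
], turn=[0,0,0,0,0], hand=[1,1,1,1,1])

```text
clock: 17.58
eef_pos: [0.6166, 0.0953, 0.0701]
tool_rot: [0.78, 0.626, -0.0, -0.0]
ft_force: [-0.4, 0.5, -1.5]
grip_width: 0.0569
```

Run:
```python
from h import *
camera('wrist');go((.6165,.0955,.067,1.352))
```

```text
t 17.63 p [0.6167 0.0954 0.0703] psi 1.352 q [0.15 0.6  0.09 1.06 0.   1.94] F [-0.5 -0.3 -1.1] w 0.0569
(0.6165, 0.0955, 0.067, 1.352) shift cm [ 0.01 -0.02  0.33] turn -0.0
```

Request:
arm_command([
  [0,0,0.1],
  [0,0,0.2],
  [0,0,0.3],
  [0,0,0.4],
  [0,0,0.4],
], turn=[0,0,0,0,0], hand=[1,1,1,1,1])

```text
clock: 18.05
eef_pos: [0.6168, 0.0954, 0.0672]
tool_rot: [0.78, 0.626, 0.0, 0.0]
ft_force: [-1.5, -0.3, 3.3]
grip_width: 0.0571
```

Request:
arm_command([
  [0,0,0],
  [0,0,0],
  [0,0,0],
  [0,0,0],
  [0,0,0],
], turn=[0,0,0,0,0], hand=[0.25,0.15,0.1,0,0])

```text
clock: 18.47
eef_pos: [0.6167, 0.0954, 0.0662]
tool_rot: [0.78, 0.626, -0.0, -0.0]
ft_force: [-0.0, 0.6, 0.3]
grip_width: 0.0853
```

Request:
arm_command([
  [0,0,-1],
  [0,0,-3],
  [0,0,-5.5],
  [0,0,-7.5],
  [0,0,-8],
], turn=[0,0,0,0,0], hand=[0,0,0,0,0])

```text
clock: 18.88
eef_pos: [0.6191, 0.0958, 0.1513]
tool_rot: [0.78, 0.626, 0.003, 0.002]
ft_force: [0.7, 0.9, 1.2]
grip_width: 0.0855
```

Request:
arm_command([
  [1,-1.8,0],
  [2.8,-5.2,0],
  [4.6,-8.6,0],
  [6.4,-12,0],
  [8.2,-15.3,0],
], turn=[0,0,0,0,0], hand=[0,0,0,0,0])

```text
clock: 19.3
eef_pos: [0.4833, 0.2092, 0.1459]
tool_rot: [0.78, 0.625, -0.0, -0.0]
ft_force: [0.6, 0.6, -0.4]
grip_width: 0.0857
```

Request:
arm_command([
  [1.9,-3.6,0],
  [3.8,-7,0],
  [5.3,-9.8,0],
  [5.8,-10.6,0],
  [5.8,-10.6,0],
], turn=[0,0,0,0,0], hand=[0,0,0,0,0])

```text
clock: 19.72
eef_pos: [0.3923, 0.2896, 0.1462]
tool_rot: [0.779, 0.627, -0.0, -0.0]
ft_force: [-0.1, -0.3, 0.1]
grip_width: 0.0855
```

Run:
```python
from h import *
go((.3937,.2877,.033,1.357))
for n in ["top","scene"]:
    im,d=camera(n);w=cloud(d,camera_info(n))
    if n=="scene": cv2.imwrite('pics/s3.png',cv2.resize(im[150:350,240:500,::-1],(780,600)))
    for t,x,y,R,h in [("cap",.617,.096,.03,.081),("ring",.617,.096,.04,.071),("flask",.629,-.153,.03,.093)]:
        q=w[(np.hypot(w[...,0]-x,w[...,1]-y)<R)&(abs(w[...,2]-h)<.004)]
        if len(q)<5: print(t,len(q));continue
        (cx,cy),r=cv2.minEnclosingCircle((q[:,:2]*1000).astype(np.float32))
        print(n,t,len(q),"mean",q.mean(0).round(4),"mec",round(cx,1),round(cy,1),round(r,1))
```

```text
t 19.72 p [0.3923 0.2896 0.1462] psi 1.356 q [ 0.64  0.28 -0.2   1.08  0.    2.42] F [-0.1 -0.3  0.1] w 0.0855
(0.3937, 0.2877, 0.033, 1.357) shift cm [-0.15  0.18 11.32] turn -0.001
top cap 52 mean [0.618  0.0948 0.0805] mec 621.8 95.6 21.8
top ring 203 mean [0.6172 0.0957 0.0709] mec 617.5 95.6 29.7
top flask 43 mean [ 0.63   -0.1547  0.0927] mec 629.5 -155.6 11.5
scene cap 102 mean [0.6185 0.0964 0.0811] mec 617.8 95.1 14.9
scene ring 360 mean [0.6197 0.0984 0.071 ] mec 618.9 95.1 32.1
scene flask 61 mean [ 0.631  -0.1537  0.0927] mec 630.8 -156.0 13.0
```

View pics/s3.png

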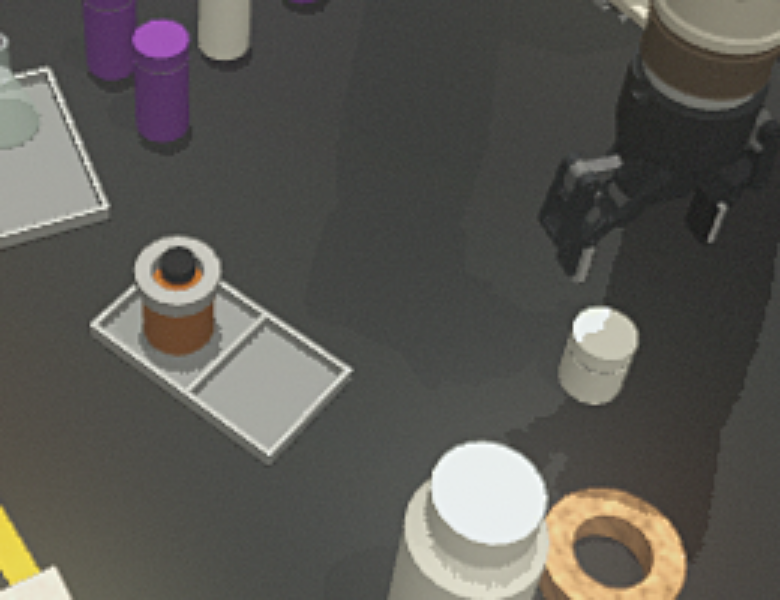

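The ring lies flat on the shoulder (top at z = 71 mm, centred within ~2 mm). I'll pick the short jar now.

Request:
arm_command([
  [0,0,2],
  [0,0,5],
  [0,0,8],
  [0,0,10.5],
  [0,0,11.3],
], turn=[0,0,0,0,0], hand=[0,0,0,0,0])

```text
clock: 20.23
eef_pos: [0.3933, 0.2853, 0.0296]
tool_rot: [0.781, 0.624, -0.003, 0.0]
ft_force: [-0.6, -0.7, -0.7]
grip_width: 0.0853
```

Request:
arm_command([
  [0,0,0],
  [0,0,0],
  [0,0,0],
  [0,0,0],
  [0,0,0],
], turn=[0,0,0,0,0], hand=[0,0,0.3,0.6,1])

```text
clock: 20.65
eef_pos: [0.3954, 0.289, 0.0348]
tool_rot: [0.78, 0.626, 0.002, 0.0]
ft_force: [-1.1, 0.7, 0.5]
grip_width: 0.0516
```

Request:
arm_command([
  [0,0,0],
  [0,0,0],
  [0,0,0],
  [0,0,-1],
  [0,0,-2],
], turn=[0,0,0,0,0], hand=[1,1,1,1,1])

```text
clock: 21.07
eef_pos: [0.3938, 0.2881, 0.0539]
tool_rot: [0.78, 0.626, -0.001, 0.0]
ft_force: [-0.4, -0.0, 0.0]
grip_width: 0.0422
```

Request:
arm_command([
  [0,0,-2],
  [0,0,-5],
  [0,0,-9],
  [0,0,-11],
  [0,0,-11],
], turn=[0,0,0,0,0], hand=[1,1,1,1,1])

```text
clock: 21.48
eef_pos: [0.3972, 0.2905, 0.1699]
tool_rot: [0.78, 0.626, 0.006, 0.0]
ft_force: [1.0, 0.9, -0.0]
grip_width: 0.0432
```

Run:
```python
from h import *
go((.52,.04,.163,1.357),(.6436,-.0741,.163,1.357))
```

```text
t 21.48 p [0.3972 0.2905 0.1699] psi 1.352 q [ 0.63  0.26 -0.17  1.13 -0.    2.42] F [ 1.   0.9 -0. ] w 0.0432
(0.52, 0.04, 0.163, 1.357) shift cm [-21.8   17.42   0.63] turn -0.005
(0.6436, -0.0741, 0.163, 1.357) shift cm [-30.25  31.96   0.67] turn -0.005
```

Request:
arm_command([
  [-1.2,1.3,0],
  [-3.5,3.8,0],
  [-6,6.5,0],
  [-8.5,9.2,0],
  [-11,11.9,0],
], turn=[0,0,0,0,0], hand=[1,1,1,1,1])

```text
clock: 21.9
eef_pos: [0.4866, 0.1538, 0.1632]
tool_rot: [0.78, 0.626, -0.0, -0.0]
ft_force: [0.7, 0.4, -1.0]
grip_width: 0.0428
```

Request:
arm_command([
  [-2.5,2.7,0],
  [-5,5.4,0],
  [-7.5,8.1,0],
  [-10,10.8,0],
  [-12.5,13.5,0],
], turn=[0,0,0,0,0], hand=[1,1,1,1,1])

```text
clock: 22.32
eef_pos: [0.5912, 0.0021, 0.163]
tool_rot: [0.78, 0.626, -0.0, -0.0]
ft_force: [0.4, 0.9, -0.4]
grip_width: 0.0429
```

Request:
arm_command([
  [-2.5,2.7,0],
  [-4.5,4.9,0],
  [-6,6.4,0],
  [-6.4,6.8,0],
  [-6.4,6.8,0],
], turn=[0,0,0,0,0], hand=[1,1,1,1,1])

```text
clock: 22.73
eef_pos: [0.6435, -0.0751, 0.1623]
tool_rot: [0.781, 0.625, -0.001, -0.0]
ft_force: [0.0, -0.1, -0.1]
grip_width: 0.0429
```

Request:
arm_command([
  [0,0,1],
  [0,0,3],
  [0,0,6],
  [0,0,9],
  [0,0,10.5],
], turn=[0,0,0,0,0], hand=[1,1,1,1,1])

```text
clock: 23.15
eef_pos: [0.6399, -0.0711, 0.0539]
tool_rot: [0.779, 0.627, -0.002, -0.003]
ft_force: [-0.7, -0.0, -1.8]
grip_width: 0.0427
```

Request:
arm_command([
  [0,0,0.2],
  [0,0,0.5],
  [0,0,0.8],
  [0,0,0.8],
  [0,0,0.8],
], turn=[0,0,0,0,0], hand=[1,1,1,1,1])

```text
clock: 23.57
eef_pos: [0.6445, -0.0733, 0.0518]
tool_rot: [0.78, 0.626, 0.001, 0.001]
ft_force: [0.3, -0.3, -0.2]
grip_width: 0.0428
```

Run:
```python
from h import *
camera('wrist');go((.6436,-.0741,.037,1.357))
```

```text
t 23.62 p [ 0.6446 -0.0734  0.0519] psi 1.352 q [-0.11  0.66  0.15  1.05  0.    1.68] F [-0.1 -0.2 -1.4] w 0.0429
(0.6436, -0.0741, 0.037, 1.357) shift cm [-0.09 -0.08  1.48] turn -0.005
```

Request:
arm_command([
  [0,0,0.3],
  [0,0,0.6],
  [0,0,0.9],
  [0,0,1.1],
  [0,0,1.2],
], turn=[0,0,0,0,0], hand=[1,1,1,1,1])

```text
clock: 24.03
eef_pos: [0.6432, -0.0736, 0.038]
tool_rot: [0.78, 0.626, -0.0, -0.0]
ft_force: [-2.2, 0.6, 5.8]
grip_width: 0.0427
```

Request:
arm_command([
  [0,0,0.1],
  [0,0,0.1],
  [0,0,0.2],
  [0,0,0.3],
  [0,0,0.3],
], turn=[0,0,0,0,0], hand=[1,1,1,1,1])

```text
clock: 24.45
eef_pos: [0.6432, -0.0736, 0.0379]
tool_rot: [0.78, 0.626, 0.0, 0.0]
ft_force: [-6.4, 0.6, 13.4]
grip_width: 0.0428
```

Request:
arm_command([
  [0,0,0],
  [0,0,0],
  [0,0,0],
  [0,0,0],
  [0,0,0],
], turn=[0,0,0,0,0], hand=[0.45,0.3,0.2,0.1,0.1])

```text
clock: 24.87
eef_pos: [0.6435, -0.0735, 0.0348]
tool_rot: [0.78, 0.626, -0.0, -0.0]
ft_force: [-0.5, 0.6, -0.3]
grip_width: 0.0766
```

Request:
arm_command([
  [0,0,-1],
  [0,0,-3],
  [0,0,-6],
  [0,0,-9],
  [0,0,-12],
], turn=[0,0,0,0,0], hand=[0.1,0.1,0.1,0.1,0.1])

```text
clock: 25.28
eef_pos: [0.6433, -0.0735, 0.1569]
tool_rot: [0.78, 0.626, -0.0, -0.0]
ft_force: [1.5, -0.1, 0.1]
grip_width: 0.0767
```

Request:
arm_command([
  [-1,-1.7,-0.5],
  [-2.8,-4.8,-1],
  [-4.6,-8,-1],
  [-6.4,-11.1,-1],
  [-8.2,-14.2,-1],
], turn=[0,0,0,0,0], hand=[0.2,0.2,0.2,0.2,0.2])

```text
clock: 25.7
eef_pos: [0.4858, -0.123, 0.1661]
tool_rot: [0.78, 0.626, 0.0, 0.001]
ft_force: [0.1, -1.3, 1.1]
grip_width: 0.0678
```

Request:
arm_command([
  [-1.8,-3.1,0],
  [-3.1,-5.3,0],
  [-3.3,-5.7,0],
  [-3.3,-5.7,0],
  [-3.3,-5.7,0],
], turn=[0,0,0,0,0], hand=[0.2,0.2,0.2,0.2,0.2])

```text
clock: 26.12
eef_pos: [0.4254, -0.1428, 0.1663]
tool_rot: [0.78, 0.625, 0.001, 0.001]
ft_force: [-0.3, 0.0, -0.2]
grip_width: 0.0684
```

Run:
```python
from h import *
im,d=camera('wrist');i=camera_info('wrist');go((.424,-.1425,.055,1.357))
cv2.imwrite('pics/w5.png',im[:,:,::-1]);w=cloud(d,i)
q=w[(np.hypot(w[...,0]-.424,w[...,1]+.1425)<.04)&(abs(w[...,2]-.095)<.004)];print(len(q),cv2.minEnclosingCircle((q[:,:2]*1000).astype(np.float32)))
```

```text
t 26.17 p [ 0.4259 -0.1427  0.1661] psi 1.352 q [-0.32  0.19 -0.27  1.1   0.    1.47] F [ 0.2  0.2 -0.4] w 0.0681
(0.424, -0.1425, 0.055, 1.357) shift cm [-0.02 -0.21 11.1 ] turn -0.005
2867 ((421.8393249511719, -143.0831756591797), 21.975465774536133)
```

View pics/w5.png

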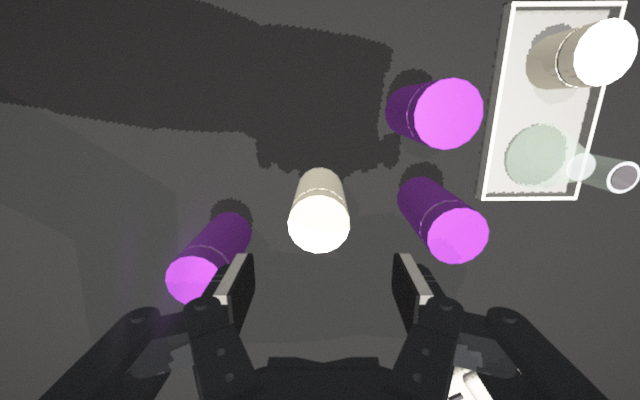

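The white jar's top is at (222,319), midway between the pads (columns ~250 and ~393), with purple jars clear on both sides. The flask and short jar stand in the tray at upper right. Descending.

Request:
arm_command([
  [0,-0.2,1.5],
  [0,-0.2,4],
  [0,-0.2,7],
  [0,-0.2,9.5],
  [0,-0.2,11],
], turn=[0,0,0,0,0], hand=[0.2,0.2,0.2,0.2,0.2])

```text
clock: 26.58
eef_pos: [0.4225, -0.1412, 0.0527]
tool_rot: [0.78, 0.626, -0.001, -0.001]
ft_force: [-0.0, 1.0, -0.1]
grip_width: 0.0678
```

Request:
arm_command([
  [0,0,0],
  [0,0,0],
  [0,0,0],
  [0,0,0],
  [0,0,0],
], turn=[0,0,0,0,0], hand=[0.2,0.2,0.4,0.7,1])

```text
clock: 27.0
eef_pos: [0.4238, -0.1424, 0.0567]
tool_rot: [0.78, 0.626, 0.001, 0.001]
ft_force: [-0.4, 0.2, 2.3]
grip_width: 0.043
```

Request:
arm_command([
  [0,0,0],
  [0,0,0],
  [0,0,0],
  [0,0,-1],
  [0,0,-2],
], turn=[0,0,0,0,0], hand=[1,1,1,1,1])

```text
clock: 27.42
eef_pos: [0.4216, -0.142, 0.0752]
tool_rot: [0.78, 0.626, -0.0, -0.001]
ft_force: [-0.4, 0.2, -0.8]
grip_width: 0.0425
```

Request:
arm_command([
  [0,0,-2],
  [0,0,-5],
  [0,0,-9],
  [0,0,-11.5],
  [0,0,-12],
], turn=[0,0,0,0,0], hand=[1,1,1,1,1])

```text
clock: 27.83
eef_pos: [0.425, -0.1431, 0.2003]
tool_rot: [0.78, 0.626, 0.002, 0.004]
ft_force: [0.1, -0.1, -1.0]
grip_width: 0.0426
```

Run:
```python
from h import *
go((.5938,.1739,.19,1.352))
```

```text
t 27.83 p [ 0.425  -0.1431  0.2003] psi 1.352 q [-0.32  0.16 -0.22  1.18 -0.    1.47] F [ 0.1 -0.1 -1. ] w 0.0426
(0.5938, 0.1739, 0.19, 1.352) shift cm [34.62  9.57  1.07] turn -0.0
```

Request:
arm_command([
  [2,0.6,0],
  [5.5,1.6,0],
  [9,2.6,0],
  [12.6,3.6,0],
  [16.2,4.6,0],
], turn=[0,0,0,0,0], hand=[1,1,1,1,1])

```text
clock: 28.25
eef_pos: [0.5023, 0.0073, 0.1943]
tool_rot: [0.78, 0.625, -0.001, -0.0]
ft_force: [1.2, -0.1, -2.4]
grip_width: 0.0426
```

Request:
arm_command([
  [3.6,1,0],
  [7.2,2,0],
  [10.8,3,0],
  [14.4,4,0],
  [16.8,4.7,0],
], turn=[0,0,0,0,0], hand=[1,1,1,1,1])

```text
clock: 28.67
eef_pos: [0.5853, 0.1629, 0.1936]
tool_rot: [0.779, 0.626, -0.0, -0.001]
ft_force: [0.7, -1.5, -1.4]
grip_width: 0.0427
```

Request:
arm_command([
  [1.2,0.4,0],
  [1.6,0.45,0],
  [1.6,0.45,0],
  [1.6,0.45,0],
  [1.6,0.45,0],
], turn=[0,0,0,0,0], hand=[1,1,1,1,1])

```text
clock: 29.08
eef_pos: [0.592, 0.1731, 0.195]
tool_rot: [0.781, 0.625, -0.001, -0.0]
ft_force: [-0.6, -0.3, -1.5]
grip_width: 0.0428
```

Run:
```python
from h import *
camera('wrist');go((.5938,.1739,.07,1.352))
```

```text
t 29.13 p [0.5922 0.1731 0.1953] psi 1.35 q [ 0.28  0.5   0.25  1.32 -0.    2.08] F [ 0.4  0.1 -1.3] w 0.0426
(0.5938, 0.1739, 0.07, 1.352) shift cm [ 0.12  0.14 12.53] turn -0.002
```

Request:
arm_command([
  [0,0.1,1.5],
  [0.1,0.1,4],
  [0.1,0.1,7],
  [0.1,0.1,10],
  [0.1,0.1,12],
], turn=[0,0,0,0,0], hand=[1,1,1,1,1])

```text
clock: 29.55
eef_pos: [0.5923, 0.1735, 0.0729]
tool_rot: [0.781, 0.625, -0.001, -0.001]
ft_force: [-0.6, -0.0, -1.6]
grip_width: 0.0424
```

Request:
arm_command([
  [0,0,0.2],
  [0,0,0.4],
  [0,0,0.5],
  [0,0,0.5],
  [0,0,0.5],
], turn=[0,0,0,0,0], hand=[1,1,1,1,1])

```text
clock: 29.97
eef_pos: [0.5954, 0.1754, 0.0725]
tool_rot: [0.78, 0.625, 0.002, 0.001]
ft_force: [-0.0, 0.8, -0.7]
grip_width: 0.0427
```

Run:
```python
from h import *
camera('wrist');go((.5938,.1739,.059,1.352))
```

```text
t 30.02 p [0.5952 0.1755 0.0723] psi 1.352 q [0.29 0.59 0.07 1.05 0.   2.08] F [ 0.7 -0.8 -1.3] w 0.0426
(0.5938, 0.1739, 0.059, 1.352) shift cm [-0.19 -0.1   1.33] turn -0.0
```

Request:
arm_command([
  [-0.1,-0.1,0.3],
  [-0.1,-0.1,0.6],
  [-0.1,-0.1,0.8],
  [-0.1,-0.1,1.0],
  [-0.1,-0.1,1.1],
], turn=[0,0,0,0,0], hand=[1,1,1,1,1])

```text
clock: 30.43
eef_pos: [0.5926, 0.1745, 0.0598]
tool_rot: [0.78, 0.626, -0.0, -0.0]
ft_force: [-4.2, -0.6, 7.7]
grip_width: 0.0432
```

Request:
arm_command([
  [0,0,0],
  [0,0,0.1],
  [0,0,0.2],
  [0,0,0.2],
  [0,0,0.2],
], turn=[0,0,0,0,0], hand=[1,1,1,1,1])

```text
clock: 30.85
eef_pos: [0.5926, 0.1746, 0.0598]
tool_rot: [0.78, 0.626, 0.0, 0.0]
ft_force: [-5.9, -0.5, 12.6]
grip_width: 0.0432
```

The jar is on the floor. Releasing, rising and backing off, then the final check.

Request:
arm_command([
  [0,0,0],
  [0,0,0],
  [0,0,0],
  [0,0,0],
  [0,0,0],
], turn=[0,0,0,0,0], hand=[0.45,0.35,0.25,0.2,0.2])

```text
clock: 31.27
eef_pos: [0.5927, 0.1744, 0.0569]
tool_rot: [0.78, 0.626, -0.0, -0.0]
ft_force: [-0.2, -0.1, 0.2]
grip_width: 0.0682
```

Request:
arm_command([
  [0,0,-1],
  [0,0,-3],
  [0,0,-6],
  [0,0,-9],
  [0,0,-12],
], turn=[0,0,0,0,0], hand=[0.2,0.2,0.2,0.2,0.2])

```text
clock: 31.68
eef_pos: [0.5925, 0.1744, 0.179]
tool_rot: [0.78, 0.626, -0.0, -0.0]
ft_force: [1.3, -0.2, -0.4]
grip_width: 0.0682
```

Request:
arm_command([
  [0,-2,-1],
  [0,-5,-2],
  [0,-9,-2],
  [0,-13,-2],
  [0,-16,-2],
], turn=[0,0,0,0,0], hand=[0.2,0.2,0.2,0.2,0.2])

```text
clock: 32.1
eef_pos: [0.434, 0.2093, 0.1981]
tool_rot: [0.78, 0.626, 0.0, -0.0]
ft_force: [-0.7, 0.3, -0.0]
grip_width: 0.0685
```

Request:
arm_command([
  [0,-3,0],
  [0,-6,0],
  [0,-8,0],
  [0,-9,0],
  [0,-9,0],
], turn=[0,0,0,0,0], hand=[0.2,0.2,0.2,0.2,0.2])

```text
clock: 32.52
eef_pos: [0.3474, 0.229, 0.1981]
tool_rot: [0.779, 0.626, 0.0, -0.0]
ft_force: [0.3, 0.5, 0.1]
grip_width: 0.0681
```

Run:
```python
from h import *
go()
import math
T={"bay":(606.6,131.8,.295),"open":(635.1,-113.2,-.214)}
for n in ["top","scene"]:
    im,d=camera(n);w=cloud(d,camera_info(n))
    cv2.imwrite(f'pics/{n}9.png',cv2.resize(im[80:290,180:480,::-1],(800,560)) if n=="top" else cv2.resize(im[150:310,200:420,::-1],(800,582)))
    for t,x,y,R,h,tr in [("cap",.617,.096,.016,.081,"bay"),("ring",.617,.096,.04,.071,"bay"),("tall",.5935,.174,.035,.098,"bay"),("flask",.63,-.154,.03,.093,"open"),("short",.6435,-.074,.035,.058,"open")]:
        q=w[(np.hypot(w[...,0]-x,w[...,1]-y)<R)&(abs(w[...,2]-h)<.004)]
        if len(q)<5: print(t,len(q));continue
        (cx,cy),r=cv2.minEnclosingCircle((q[:,:2]*1000).astype(np.float32));a,b,f=T[tr];c,s=math.cos(f),math.sin(f)
        print(n,t,len(q),"z",q[:,2].mean().round(4),"mec",round(cx,1),round(cy,1),round(r,1),"in tray",round(c*(cx-a)+s*(cy-b),1),round(-s*(cx-a)+c*(cy-b),1))
```

```text
t 32.52 p [0.3474 0.229  0.1981] psi 1.354 q [ 0.58  0.1  -0.29  1.18  0.    2.37] F [0.3 0.5 0.1] w 0.0681
top cap 47 z 0.081 mec 616.4 94.8 12.3 in tray -1.4 -38.3
top ring 187 z 0.0711 mec 617.9 95.7 30.1 in tray 0.4 -37.8
top tall 162 z 0.098 mec 592.1 173.7 21.8 in tray -1.7 44.3
top flask 42 z 0.093 mec 630.2 -154.8 11.2 in tray 4.0 -41.7
top short 143 z 0.0579 mec 643.6 -75.2 22.0 in tray 0.2 39.0
scene cap 100 z 0.0813 mec 617.4 95.5 13.0 in tray -0.3 -37.9
scene ring 365 z 0.0711 mec 618.4 95.7 31.2 in tray 0.8 -38.0
scene tall 329 z 0.0983 mec 592.7 174.0 22.4 in tray -1.0 44.4
scene flask 62 z 0.0927 mec 630.1 -154.4 12.7 in tray 3.9 -41.3
scene short 227 z 0.058 mec 642.9 -73.6 24.2 in tray -0.8 40.3
```

View pics/top9.png

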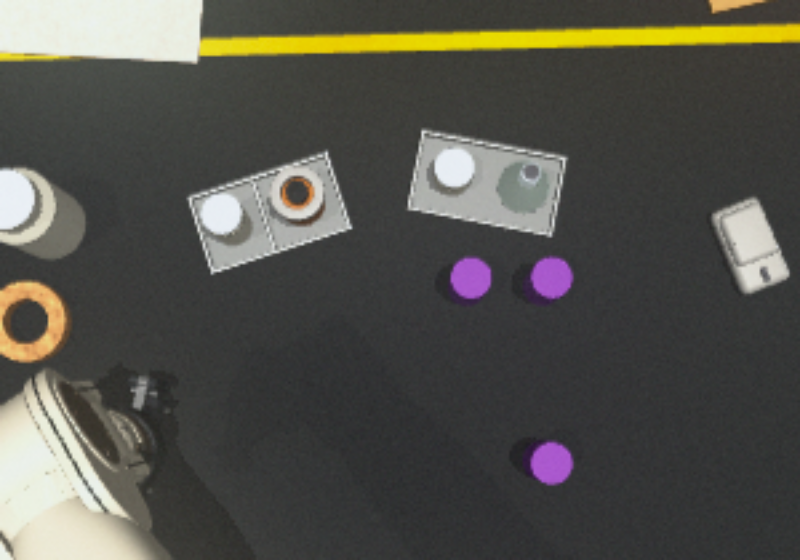

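View pics/scene9.png

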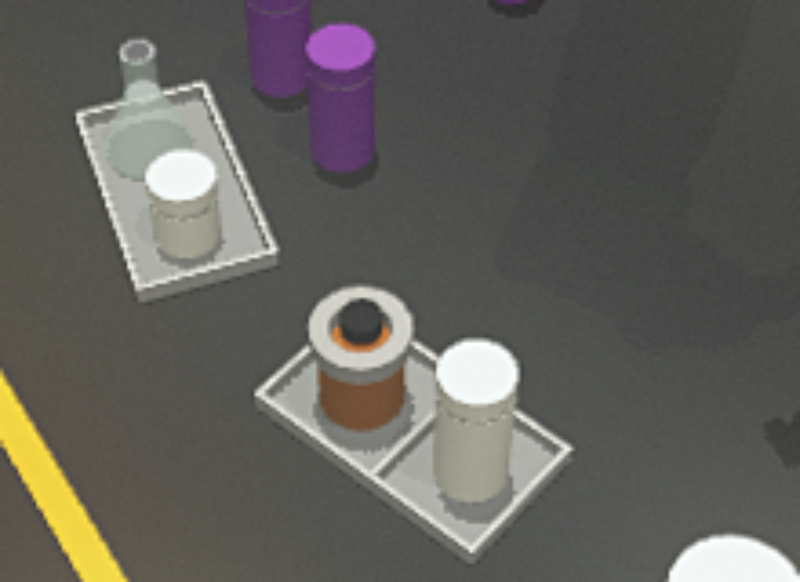

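All five pieces stand upright in their places: in the top view, tall jar (215,222), ringed bottle (192,298), short jar (168,455) and flask (185,525). The cork ring, big bottle and mouse are where they were. Handing in.

```bash
python3 -c "
from workcell import *
print(job_done())"
```

```text
the job is handed in; nothing more can be done
None
```

Both kits are made up and the job is handed in at about 32.6 s of the 117 s allowed; the hand-in reports no verdict.

**Bay tray:** The squat bottle stands about 1 mm from the large-bay centre. The ring lies flat on its shoulder, about 2 mm off the bottle axis, with its top at 71 mm as expected. The tall white jar is about 2 mm from the small-bay centre.

**Open tray:** The flask is at (4, −41) mm and the short jar at (0, 39) mm in the tray's own frame.

- **Last checks:** The top and scene cameras agreed to 2 mm or better, and every top surface was at its expected height. Nothing looked tipped, and the gripper was clear of everything.
- **Set-down:** Each bottle, jar and flask was lowered until contact, reading 7–13 N. The ring was let go at about 3 N.
- **Bystanders:** The cork ring, big bottle, mouse and purple jars look unmoved in the final top picture. I judged that by eye and did not measure it.
- **Disagreement:** No check failed. The measured tool position swung by up to about 4 mm just after fast moves, and once by about 8 mm. I let it settle before each set-down.

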